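Refit the pivot clip on a sloped wax-painting board

TASK

Put the orange split clip back on the pivot post of the sloped painting board: lay it on the board uphill of the post, open mouth towards the post, and let go; then pick up the fork tool and with its prongs push the clip down the slope until it snaps fully home round the post's narrow neck (the fingers must not push it home). Finally lay the fork tool back flat on the middle of the cork mat and let go, leaving the tins, jars, dish, brush and knife where they are.

Things in the scene. Friction and masses are not known exactly. Their poses are not given: they have to be found in the camera images.
- stand: Fixed stand of the sloped board. Origin on the table under the middle of the board, z up; its -x side is the low side of the board and faces roughly towards the robot (yaw varies up to 0.25 rad). Footprint 216 (x) by 164 mm (y), highest edge 158 mm above the table.
- board: White sloped board, fixed, tilted 32 degrees. Origin: on its upper surface, on the axis of the pivot post. z = outward normal (post axis), x = straight down the slope (towards the robot), y across. Surface from x = -185 (top edge) to +70 mm (bottom edge), y +-82 mm. A wooden rim 10 mm high runs along both sides (|y| 74 to 82) and the bottom (x 62 to 70).
- post_head (a point): Centre of the top of the pivot post, 27 mm out along the board's z. The post: brass neck 24 mm diameter from the board up to 11.5 mm, then a dark steel head 40 mm diameter from 11.5 to 27 mm, so the clip can only come in sideways along the board, under the head: laid down with its origin at x below -52 mm in the board frame it clears the head.
- clip: Loose orange split clip, about 85 to 120 g, 79 x 66 mm, 8 mm thick, flat on the card mat at first, mouth roughly towards the robot. Origin: on its underside, at the point on the post axis when home; z up, x towards the mouth; when home its frame coincides with the board's. Cross bar x -38 to -13.5, y +-33 mm; the prongs push its rear face at x = -38. Friction about 0.6: on the slope it stays or slides slowly.
- clip_tab (a point): Top centre of the clip's upright finger tab: clip x -50 to -26 (12 mm behind the bar's rear face), 12 mm thick in y, z 0 to 40 mm.
- clip_mouth (a point): Middle of the clip's mouth, between the tips of its two sprung arms (clip x = 29). Arms at |y| 14.5 to 22.5, noses 18 mm apart at x = 11, tips flared to about 34 mm. Coming down the slope it meets the neck at clip x = -19 mm in the board frame; the push grows to about 10 to 15 N at -11 mm and it snaps in from about -7 mm. Home, it has 1.5 mm downhill and 3 mm uphill play.
- fork: Loose fork tool, 300 g, flat on the cork mat at first, prongs roughly towards the robot. Origin: centre of the underside of its plate; z up, x towards the prongs. Steel plate 120 mm long (x +-60), 52 mm wide, 7 mm thick.
- fork_grip (a point): Top centre of the fork tool's wooden grip bar, which runs along fork x from -55 to 25, 16 mm wide in y, z 7 to 53 mm.
- fork_tips (a point): Midway between the two prong tips (fork x = 60, half the plate's thickness up). The slot between the prongs is 22 mm wide, from x = 30 to 60, and straddles the clip's tab.
- cork_mat: Fixed cork mat 170 (x) by 120 mm (y), 3 mm thick, origin at the centre of its underside. The fork tool starts here and must be laid back here, anywhere near the middle.
- card_mat: Fixed grey card mat 130 x 130 mm, 3 mm thick, origin at the centre of its underside, on the other side of the stand; the clip starts on it.
- red_tin: Bystander, not to be moved: red open wax tin, 68 mm across, 55 tall. Origin at the centre of its underside.
- cream_tin: Bystander, not to be moved: bare metal open wax tin, 68 mm across, 50 tall. Origin at the centre of its underside.
- amber_jar: Bystander, not to be moved: amber glass jar, 66 mm across, 120 tall. Origin at the centre of its underside.
- blue_bottle: Bystander, not to be moved: blue plastic bottle, 60 mm across, 150 tall. Origin at the centre of its underside.
- lime_dish: Bystander, not to be moved: green open dish 90 x 70 x 30 mm. Origin at the centre of its underside.
- blue_tin: Bystander, not to be moved: blue open wax tin, 72 mm across, 65 tall. Origin at the centre of its underside.
- brush: Bystander, not to be moved: paint brush 160 mm long lying behind the stand. Origin at the centre of its underside, x along it.
- palette_knife: Bystander, not to be moved: palette knife 180 mm long lying far on the right. Origin at the centre of its underside, x along it.
Mind the look-alikes: they are no part of the job. What is shaped like the clip but blue or purple is not meant.

How it is judged:
On the way, in this order (a step that is already met when the one before it is completed fails the run):
1. The clip lies flat on the sloped board uphill of the post, let go by the fingers and not yet on the post (y of clip in the frame of board between -0.03 and 0.03 m and z of clip in the frame of board between -0.004 and 0.005 m and x of clip in the frame of board between -0.13 and -0.014 m and angle between the z axis of clip and the z axis of board, either way round below 0.12 rad and contact force between the fingers and clip below 0.05 N), for 0.2 s.
2. The fork tool presses the clip onto the neck of the post (contact force between fork and clip above 2 N and x of clip in the frame of board between -0.018 and -0.006 m), for 0.01 s.
3. The clip has snapped home round the neck (distance between clip and board below 0.006 m and angle between the z axis of clip and the z axis of board, either way round below 0.12 rad), for 0.2 s.
At the end, for the whole second after the job is handed in: The clip is home on the post (origin within 6 mm of the board's, flat on it within 0.12 rad) and the fork tool lies flat (within 0.1 rad, less than 8 mm above the mat's underside) on the cork mat, within 50 mm (mat x) and 40 mm (mat y) of its centre; both at rest (all of step 3 and x of fork in the frame of cork_mat between -0.05 and 0.05 m and y of fork in the frame of cork_mat between -0.04 and 0.04 m and z of fork in the frame of cork_mat below 0.008 m and angle between fork's own z axis and vertical below 0.1 rad and linear speed of each of fork, clip below 0.02 m/s); the robot touches nothing.
It fails at once if The fingers push on the clip (over 1 N) while it is on the neck of the post (nearer than 12 mm to home) (contact force between the fingers and clip above 1 N and distance between clip and board below 0.012 m).
It fails at once if A bystander (tin, jar, bottle, dish, brush or palette knife) is moved more than 30 mm (distance of any of red_tin, cream_tin, amber_jar, blue_bottle, lime_dish, blue_tin, brush, palette_knife from where it was at the start of the episode above 0.03 m).
It also fails if it takes over 69 s, if anything falls off the work surface, if the arm or the gripper's body presses on something with over 40 N, if the wrist force passes 120 N, or if a joint passes its speed limit or range.

ROBOT

A 6-joint arm with a two-finger parallel gripper is mounted at the origin on the work surface. World frame = base frame: x ahead of the robot, y to its left, z up, the work surface at z = 0. Lengths are in m, angles in rad, forces in N, time in s.
With the tool pointing down it reaches from about 0.35 to 0.775 m from the base axis. Payload 5.5 kg.
Tool frame: the origin (TCP) lies midway between the tips of the shut fingers; the grasp point (between the pads) lies 19 mm behind it; z points along the fingers, y is the line along which they close (so a half turn about z gives the same grasp; the last joint's range is limited). The gripper opens to 85 mm and grips with 20 to 120 N. Pads are 22 mm wide; open, the fingers measure 114 mm over their backs; the gripper's body (76 mm by 85 mm) begins 54 mm behind the grasp point. The pads swing forward as they close: fully open they stand 13 mm farther back than shut.
Start: joints at [-1.357, 0.313, 0.046, 1.304, 0, 1.431], TCP at [0.199, -0.539, 0.211] pointing down, gripper open.
Joint ranges: [-2.76, 2.76], [-0.86, 1.69], [-1.03, 1.26], [-2.2, 2.34], [-1.47, 1.5], [-3.14, 3.14]. Speed limits (rad/s): [2.57, 2.57, 3.14, 3.14, 3.14, 3.14].

INTERFACE

Orientations are given as a unit quaternion [w, x, y, z].
In Python, from workcell import env gives the robot as it stands.
- The arm moves only by the tool move_arm, never from a script. Its argument "targets" is a list of rows, each a list of 3 entries, a list of its own where there are three numbers: the shift along the tool's x, y, z in mm, then the turn, a rotation vector about the tool's x, y, z in units of 10 degrees (1.0 is 10 degrees), then the closure, from -1 (fully open) to 1 (shut). In form: [[[dx, dy, dz], [ax, ay, az], gripper], ...]. A call has 1 to 5 rows; each row is the pose to reach, as a shift and turn from the pose commanded when the call began, along the tool's axes at that moment; what a row does not reach only later rows make up. A row lasts 1/8 s, in which the tool goes at most 62.5 mm and 10.7 degrees, less where a joint would pass 70% of its speed; a pose out of reach is approached as far as the arm can. A call with a gripper value outside its range is refused whole. The fingers move at their own pace and stop on an object; "squeeze" is the grip in N (left out, the last holds). Time passes only in rows, so rows that repeat a pose let the fingers close. It gives the time, the measured TCP pose, the force, the opening and the grip force at its end, in the units of the state.
- env.get_state(): the state, without advancing time (a new reading comes with each control period).
- env.read_camera(name): name is "side" or "top"; returns a dict with "pixels" (480x640x3 uint8, red, green, blue), "fovy" (degrees; the focal length in pixels is half the picture's height over the tangent of half this angle, whatever the lens; pixels are square), "cx", "cy" (the principal point, pixels), "extrinsics" (4x4, takes a point from world to camera coordinates). Camera axes: x right, y up, looking along -z (the intrinsics and any distortion apply to the point x, -y, -z); pixel columns grow to the right and rows downward; lengths in m; the calibration is good to about 2 mm. A picture is of the moment at which its call begins. There is no depth.
- env.hand_in(): hands the job in; it is judged then, once.
Trained networks look in a picture, given as the dict that the camera call returned (one of the last four; its "shot" number tells which), for a name from the list of things; names that differ only in an ending like _2 or _b are one class to them, and where a whole thing is asked for, a point or a joint stands for the part that bears it (a point fixed in the world has none). Each returns a list of dicts, best first, with "confidence" (0 to 1); they miss things now and then, are a little off and sometimes report something else, mostly with a low value. They report only what shows in the picture. A call takes as long as a camera call. They do not tell look-alikes from the thing itself.
- env.spot_in(thing, picture): "centre" ([x, y, z] in m, in world coordinates, good to about 4 mm: the middle of the surface that is visible of it).
- env.regions_of(thing, picture): "mask" (480x640 bool, what is visible of it).
- env.landmark_of(thing, picture): "centre" ([x, y, z] in m, in world coordinates, good to about 4 mm: a listed point, or the origin of a listed thing).
The state is a dict: "clock": time; "joint_pos": joint angles; "qvel": joint speeds; "tau": joint torques, N m; "tcp_pos": TCP position; "orientation": TCP orientation; "wrist_force": force on the tool from outside, world axes, zero at the start; "ft_torque": the same for the moment, N m; "finger_gap": finger opening in m; "grip_force": force on a finger pad.
Only numpy, scipy, OpenCV 4.12 (cv2) and the standard library are available. Lean on these libraries where they do the work, as an engineer would, in place of code of your own. Each camera call takes 0.05 s, during which the arm holds its last target. There are 200 camera calls.

## Working session

There is one attempt and no reset: what is moved stays moved. The work goes in short steps, Python scripts to look and compute and a tool call to move; the robot and the scene stay as the last step left them, time stands still between calls to the robot, and variables do not carry over. Pictures are saved under pics/ and viewed, at most 10 in all, crops included, and the job is handed in when it is done.

Besides the shell and the picture viewer there is one more tool, called after "Call:" in YAML: its name, and indented under it one key for each argument. move_arm: Moves the arm, as the interface text tells. Its arguments: {"type":"object","properties":{"targets":{"type":"array","items":{"type":"array"}},"squeeze":{"type":"number"}},"required":["targets"]}

```bash
ls; mkdir -p pics; python3 - <<'E'
from workcell import env
import cv2,numpy as np
print(env.get_state())
for n in("side","top"):
    p=env.read_camera(n); cv2.imwrite(f"pics/{n}0.png",p["pixels"][:,:,::-1])
    print(n,p["fovy"],p["cx"],p["cy"],p["shot"],[k for k in p]);print(np.round(p["extrinsics"],4).tolist())
    for t in["board","post_head","clip","clip_tab","clip_mouth","fork","fork_grip","fork_tips","cork_mat","card_mat","stand"]:
        print(t,[(np.round(d["centre"],4).tolist(),round(d["confidence"],2)) for d in env.landmark_of(t,p)[:3]])
E
```

```text
pics
{'clock': 0.0, 'joint_pos': array([-1.35660340e+00,  3.13990980e-01,  4.49665533e-02,  1.30359326e+00,
        2.05554322e-06,  1.43119670e+00]), 'qvel': array([ 0.00061501, -0.00063275,  0.00068771,  0.00039193,  0.00044182,
       -0.00193693]), 'tau': array([-4.75561239e-05, -4.80627394e+01,  2.98533136e+01,  1.95155467e-02,
       -1.43738439e-04,  9.92702454e-08]), 'tcp_pos': array([ 0.19908672, -0.53884641,  0.20960918]), 'orientation': array([-9.10084461e-04,  9.84394203e-01,  1.75975066e-01, -3.29303634e-05]), 'wrist_force': array([-0.41202384,  0.36450194, -0.42008626]), 'ft_torque': array([-0.01546604,  0.01986267,  0.02820269]), 'grip_force': 0.0, 'finger_gap': 0.08538193559267258}
side 56.83031283503581 318.5308269670138 238.34336656624038 1 ['pixels', 'fovy', 'cx', 'cy', 'extrinsics', 'shot']
[[-0.8868, -0.4618, 0.0179, 0.4833], [0.3133, -0.5723, 0.7579, -0.2339], [-0.3397, 0.6777, 0.6522, -0.92], [0.0, 0.0, 0.0, 1.0]]
board [([0.502, -0.0751, 0.0542], 0.67)]
post_head [([0.487, -0.0766, 0.084], 0.81)]
clip [([0.4737, 0.1902, 0.0044], 0.71), ([0.315, 0.3398, -0.0038
[... 897 characters left out ...]
-0.0722, 0.0612], 0.97)]
post_head [([0.4851, -0.0802, 0.0829], 0.94)]
clip [([0.3167, 0.3438, 0.0024], 0.92), ([0.4542, 0.3317, 0.0011], 0.76), ([0.4618, -0.3269, 0.0029], 0.63)]
clip_tab [([0.475, 0.15, 0.0424], 0.82), ([0.4977, -0.0762, 0.0594], 0.66), ([0.2791, 0.3561, 0.0438], 0.64)]
clip_mouth [([0.3431, 0.3308, -0.0002], 0.97), ([0.4814, 0.3502, 0.0079], 0.83), ([0.4595, -0.3252, 0.0], 0.69)]
fork [([0.4624, -0.3181, 0.0042], 0.58)]
fork_grip [([0.4438, -0.3241, 0.0579], 0.96)]
fork_tips [([0.515, -0.3043, 0.0096], 0.56)]
cork_mat [([0.4609, -0.3275, -0.0001], 0.86), ([0.546, -0.0675, -0.0005], 0.51)]
card_mat [([0.463, 0.3228, 0.0014], 0.67)]
stand [([0.5488, -0.0689, 0.0003], 0.87)]
```

View pics/top0.png

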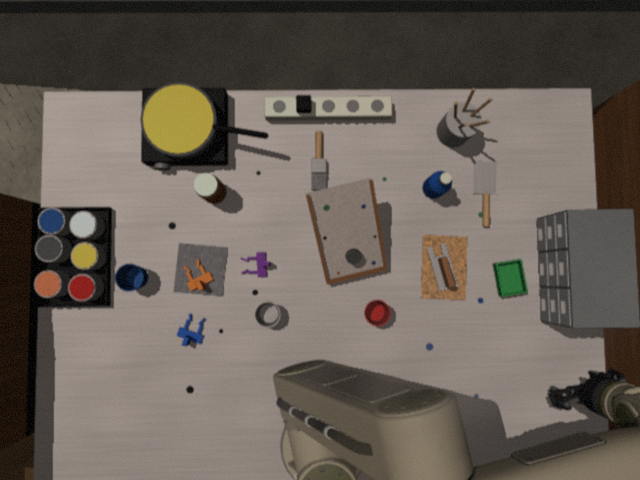

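View pics/side0.png

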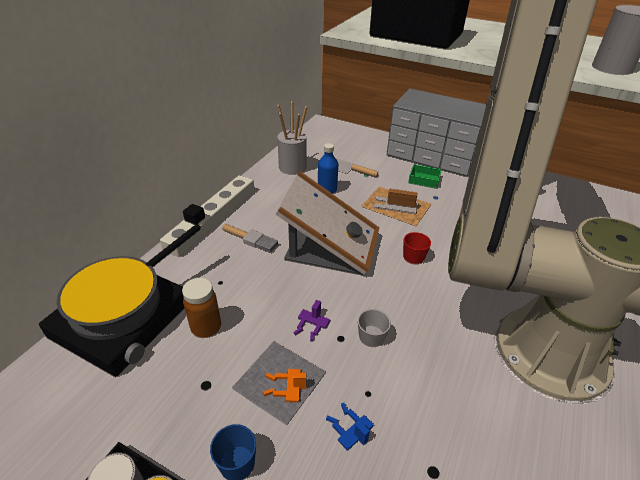

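```bash
python3 - <<'E'
import cv2,numpy as np
t=cv2.imread("pics/top0.png");s=cv2.imread("pics/side0.png")
f=lambda im,x,y,w=80,h=60:cv2.resize(im[y-h//2:y+h//2,x-w//2:x+w//2],(400,300),interpolation=cv2.INTER_CUBIC)
a=np.vstack([np.hstack([f(t,200,275),f(t,443,268)]),np.hstack([f(s,285,385,107,80),f(s,400,200)])])
cv2.imwrite("pics/crop0.png",a)
E
```

```text
(no output)
```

View pics/crop0.png

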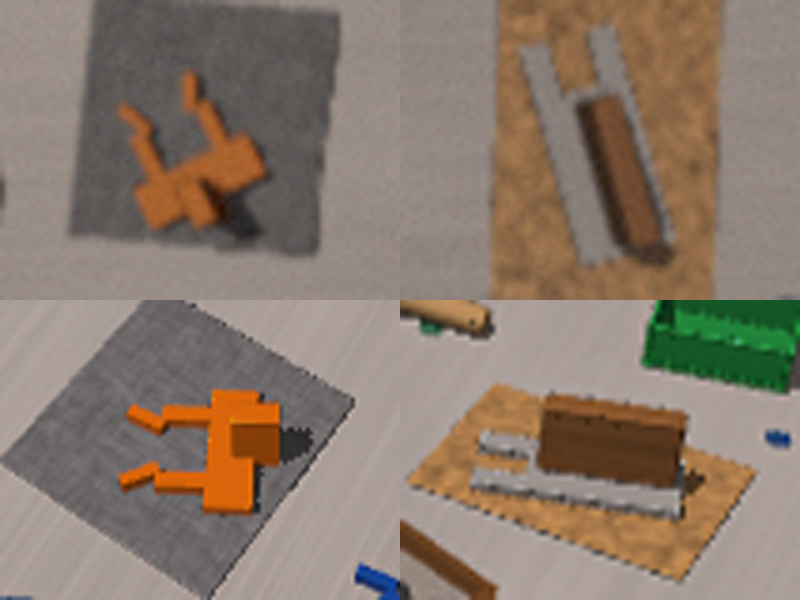

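The targets are confirmed. The orange clip at top (199,276) on the card mat is the one meant; the purple clip (258,264) and blue clip (191,330) are the wrong colour. The clip's mouth and the fork's prongs (top (443,268)) both actually point away from the robot, contrary to the text. I will fit model silhouettes in both views.

```bash
cat > h.py <<'E'
import numpy as np,cv2
from scipy.optimize import minimize
from scipy.spatial.transform import Rotation as R
def box(x0,x1,y0,y1,z0,z1): return np.array([[x,y,z] for x in(x0,x1) for y in(y0,y1) for z in(z0,z1)])/1000.
def prism(p,z0,z1): return np.array([[x,y,z] for x,y in p for z in(z0,z1)])/1000.
fl=[(5,14.5),(11,9),(29,17),(29,22),(11,17)]
CLIP=[box(-38,-13.5,-33,33,0,8),box(-50,-26,-6,6,0,40)]+[q for s in(1,-1) for q in(prism([(-13.5,14.5*s),(-13.5,22.5*s),(9,14.5*s),(9,22.5*s)],0,8),prism([(a,b*s) for a,b in fl],0,8))]
FORK=[box(-60,30,-26,26,0,7),box(30,60,11,26,0,7),box(30,60,-26,-11,0,7),box(-55,25,-8,8,7,53)]
BOARD=[box(-185,70,-82,82,-8,0),box(-185,70,74,82,0,10),box(-185,70,-82,-74,0,10),box(62,70,-82,82,0,10)]
def proj(p,P):
    f=240/np.tan(np.radians(p["fovy"])/2);E=p["extrinsics"];c=P@E[:3,:3].T+E[:3,3]
    return np.c_[p["cx"]+f*c[:,0]/-c[:,2],p["cy"]-f*c[:,1]/-c[:,2]]
def render(p,parts,Rm,t,k=4):
    m=np.zeros((480*k,640*k),np.uint8)
    for b in parts:
        uv=(proj(p,b@Rm.T+t)+.5)*k
        cv2.fillConvexPoly(m,cv2.convexHull(np.round(uv*16).astype(np.int32)),255,shift=4)
    return cv2.resize(m,(640,480),interpolation=cv2.INTER_AREA)/255.
def fit(pics,masks,parts,pose,x0,step):
    def cost(x):
        c=0
        for p,m in zip(pics,masks):
            r=render(p,parts,*pose(x)); c+=np.abs(r-m).sum()/m.sum()
        return c
    best=None
    for s in(1,-1,.4):
        r=minimize(cost,x0 if best is None else best.x,method="Nelder-Mead",options=dict(initial_simplex=np.vstack([x0 if best is None else best.x]+[(x0 if best is None else best.x)+s*np.eye(len(x0))[i]*step[i] for i in range(len(x0))]),maxfev=250,xatol=1e-5,fatol=1e-4))
        best=r
    return best.x,best.fun
flat=lambda z:(lambda x:(R.from_euler("z",x[2]).as_matrix(),np.array([x[0],x[1],z])))
def bpose(x): # world yaw of board's downhill x axis about z, tilt 32
    return (R.from_euler("z",x[3])*R.from_euler("y",np.radians(32))).as_matrix(),np.array(x[:3])
def orange(p):
    h=cv2.cvtColor(p["pixels"],cv2.COLOR_RGB2HSV); return cv2.inRange(h,(5,170,90),(16,255,255))>0
def near(m,p,c,r=60):
    u=proj(p,np.array([c]))[0];g=np.zeros_like(m);a,b=int(u[1]),int(u[0]);g[max(a-r,0):a+r,max(b-r,0):b+r]=1;return m&g
E
cat > fit1.py <<'E'
from h import *;from workcell import env
pics=[env.read_camera(n) for n in("side","top")]
def M(t,c):
    o=[]
    for p in pics:
        rs=env.regions_of(t,p);k=[(d["mask"][tuple(np.clip(proj(p,np.array([c]))[0][::-1].astype(int),0,479))],d["confidence"],d["mask"].sum()) for d in rs];print(t,k)
        j=max(range(len(rs)),key=lambda i:(k[i][0],k[i][1])) ;o.append(rs[j]["mask"])
    return o
cm=[near(orange(p),p,[.453,.335,.01],45) for p in pics];print([m.sum() for m in cm])
print("clip",fit(pics,cm,CLIP,flat(.003),np.array([.453,.335,.5]),np.array([.006,.006,.15])))
print("fork",fit(pics,M("fork",[.446,-.3225,.05]),FORK,flat(.003),np.array([.462,-.32,.28]),np.array([.006,.006,.1])))
bm=M("board",[.56,-.06,.10])
for p,m,n in zip(pics,bm,"st"):
    q=p["pixels"].copy();q[m]=q[m]//2+np.array([0,120,0],np.uint8);cv2.imwrite(f"pics/bm{n}.png",q[:,:,::-1])
x,f=fit(pics,bm,BOARD,bpose,np.array([.5,-.074,.06,np.pi+.15]),np.array([.006,.006,.006,.1]));print("board",x,f,x[3]-np.pi)
print("head",bpose(x)[0]@[0,0,.027]+x[:3])
E
python3 fit1.py
```

```text
[np.int64(754), np.int64(289)]
clip (array([0.45523757, 0.33509859, 0.45526503]), np.float64(0.5777569317080957))
fork []Traceback (most recent call last):
  File "fit1.py", line 11, in <module>
    print("fork",fit(pics,M("fork",[.446,-.3225,.05]),FORK,flat(.003),np.array([.462,-.32,.28]),np.array([.006,.006,.1])))
                          ~^^^^^^^^^^^^^^^^^^^^^^^^^^
  File "fit1.py", line 7, in M
    j=max(range(len(rs)),key=lambda i:(k[i][0],k[i][1])) ;o.append(rs[j]["mask"])
ValueError: max() iterable argument is empty
```

```bash
cat > fit1.py <<'E'
from h import *;from workcell import env
def M(t,c):
    pp,o=[],[]
    for n in("side","top"):
        for _ in range(3):
            p=env.read_camera(n);u=np.round(proj(p,np.array([c]))[0][::-1]).astype(int)
            rs=[d for d in env.regions_of(t,p) if d["mask"][u[0]-4:u[0]+5,u[1]-4:u[1]+5].any()]
            if rs: pp.append(p);o.append(rs[0]["mask"]);print(t,n,rs[0]["confidence"],o[-1].sum());break
    return pp,o
def edges(p,parts,Rm,t):
    m=(render(p,parts,Rm,t)>.5).astype(np.uint8);return cv2.morphologyEx(cv2.resize(m,None,fx=5,fy=5,interpolation=0),cv2.MORPH_GRADIENT,np.ones((3,3)))>0
pics=[env.read_camera(n) for n in("side","top")]
cm=[near(orange(p),p,[.453,.335,.01],45) for p in pics]
xc,f=fit(pics,cm,CLIP,flat(.003),np.array([.453,.335,.5]),np.array([.006,.006,.15]));print("clip",xc,f)
a=M("fork",[.446,-.3225,.04]);xf,f=fit(*a,FORK,flat(.003),np.array([.462,-.32,.28]),np.array([.006,.006,.1]));print("fork",xf,f)
a=M("board",[.56,-.06,.10]);xb,f=fit(*a,BOARD,bpose,np.array([.5,-.074,.06,np.pi+.15]),np.array([.006,.006,.006,.1]));print("board",xb,f,xb[3]-np.pi)
print("head",bpose(xb)[0]@[0,0,.027]+xb[:3])
out=[]
for p in pics:
    row=[]
    for parts,ps,c in((CLIP,flat(.003)(xc),[xc[0],xc[1],.01]),(FORK,flat(.003)(xf),[xf[0],xf[1],.02]),(BOARD,bpose(xb),[xb[0]+.05,xb[1],.09])):
        q=cv2.resize(p["pixels"],None,fx=5,fy=5,interpolation=0);q[edges(p,parts,*ps)]=[0,255,0]
        u=(proj(p,np.array([c]))[0]*5).astype(int);r=133 if parts is not BOARD else 333;q=q[u[1]-r:u[1]+r,u[0]-r:u[0]+r];row.append(cv2.resize(q,(266,266)))
    out.append(np.hstack(row))
cv2.imwrite("pics/fit.png",np.vstack(out)[:,:,::-1])
E
python3 fit1.py
```

```text
clip [0.45545695 0.33507104 0.46910963] 0.5834299968308538
fork side 0.67 800
fork top 0.63 786
fork [ 0.45944267 -0.31751329  0.252124  ] 0.1807613007034875
board side 0.63 5155
board top 0.98 6146
board [ 0.49925605 -0.07280261  0.06034068  3.3616817 ] 0.05263047056037318 0.2200890454229194
head [ 0.48529336 -0.07592624  0.08323797]
```

View pics/fit.png

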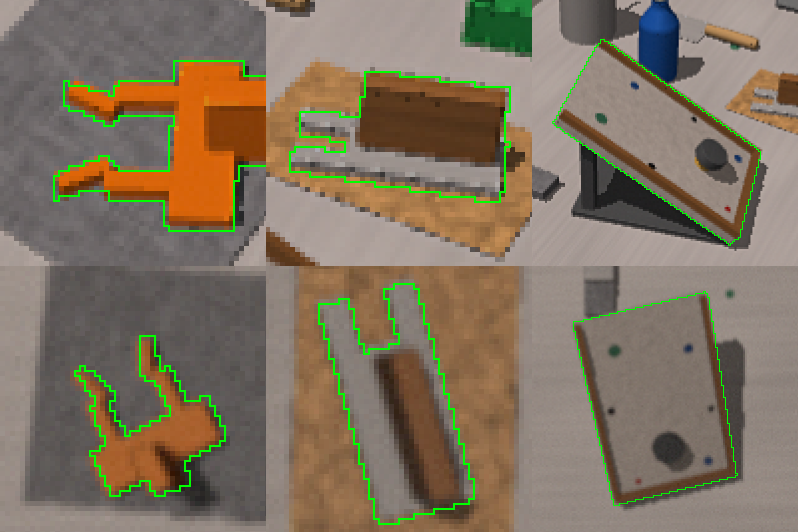

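Silhouette fits line up well in both views: clip, fork and board outlines all match to about 1 px. Next I plan the gross moves.

```bash
cat > plan.py <<'E'
from h import *
CL=np.array([.4555,.3351,.469]);FK=np.array([.4594,-.3175,.252]);BD=np.array([.4993,-.0728,.0603,3.3617])
T=lambda Rm,p:(np.asarray(Rm),np.asarray(p,float))
mul=lambda a,b:T(a[0]@b[0],a[0]@b[1]+a[1])
def down(psi,p): c,s=np.cos(psi),np.sin(psi);return T(np.array([[c,s,0],[s,-c,0],[0,0,-1]]),p)
TC=T(np.diag([-1.,1,-1]),[-.038,0,.012])   # tool in clip frame
TF=T(np.diag([1.,-1,-1]),[.005,0,.018])    # tool in fork frame
board=T(*bpose(BD))
onb=lambda x,z=0,y=0:mul(board,T(np.eye(3),[x,y,z]))
clip=T(*flat(.003)(CL));fork=T(*flat(.003)(FK))
def delta(a,b):
    d=a[0].T@(b[1]-a[1])*1000;r=R.from_matrix(a[0].T@b[0]).as_rotvec(degrees=True)/10;return d,r
def state(q=False):
    from workcell import env
    s=env.get_state();w=s["orientation"]
    if q: print("t",round(s["clock"],2),"q",np.round(s["joint_pos"],2),"tcp",np.round(s["tcp_pos"],4),"F",np.round(s["wrist_force"],1),"gap",round(s["finger_gap"],4),"grip",round(s["grip_force"],1))
    return T(R.from_quat([w[1],w[2],w[3],w[0]]).as_matrix(),s["tcp_pos"])
def show(a,*ws):
    for w in ws:
        d,r=delta(a,w);print(np.round(d,1).tolist(),np.round(r,3).tolist(),"| n=%.0fmm %.0fdeg"%(np.linalg.norm(d),10*np.linalg.norm(r)),np.round(w[1],3));a=w
E
python3 - <<'E'
from plan import *
a=state(1);g=mul(clip,TC);print("grasp",g[1])
p0=np.arctan2(a[1][1],a[1][0]);p1=np.arctan2(g[1][1],g[1][0]);r1=np.hypot(*g[1][:2]);ws=[]
for k in(1,2,3,4):
    f=k/4;th=p0+f*(p1-p0);r=.575+f*(r1-.575);ws.append(down(.354+f*(np.pi+.469-.354),[r*np.cos(th),r*np.sin(th),[0,.28,.30,.25,.12][k]]))
show(a,*ws,g)
E
```

```text
t 1.85 q [-1.36  0.31  0.05  1.3   0.    1.43] tcp [ 0.1992 -0.5394  0.2105] F [ 0.8 -0.4  0.1] gap 0.0853 grip 0.0
grasp [0.42160321 0.31792421 0.015     ]
[253.0, -71.8, -69.5] [0.001, 0.0, -4.666] | n=272mm 47deg [ 0.412 -0.384  0.28 ]
[256.9, 18.3, -20.0] [0.0, 0.0, -4.665] | n=258mm 47deg [ 0.529 -0.155  0.3  ]
[230.3, 102.5, 50.0] [0.0, 0.0, -4.665] | n=257mm 47deg [0.531 0.097 0.25 ]
[177.8, 171.0, 130.0] [0.0, 0.0, -4.665] | n=279mm 47deg [0.422 0.318 0.12 ]
[0.0, 0.0, 105.0] [0.0, 0.0, -0.0] | n=105mm 0deg [0.422 0.318 0.015]
```

Call:
move_arm:
  targets:
    - [[253,-72,-70],[0,0,-4.67],-1]
    - [[253,-72,-70],[0,0,-4.67],-1]
    - [[253,-72,-70],[0,0,-4.67],-1]
    - [[253,-72,-70],[0,0,-4.67],-1]
    - [[253,-72,-70],[0,0,-4.67],-1]
  squeeze: 60

```text
clock: 2.48
tcp_pos: [0.4142, -0.3822, 0.2819]
orientation: [0.001, 0.832, 0.555, 0.0]
wrist_force: [-0.3, 0.0, 0.5]
finger_gap: 0.0852
grip_force: 0.0
```

Call:
move_arm:
  targets:
    - [[257,18,-20],[0,0,-4.67],-1]
    - [[257,18,-20],[0,0,-4.67],-1]
    - [[257,18,-20],[0,0,-4.67],-1]
    - [[257,18,-20],[0,0,-4.67],-1]
    - [[257,18,-20],[0,0,-4.67],-1]

```text
clock: 3.1
tcp_pos: [0.5301, -0.151, 0.301]
orientation: [0.0, 0.543, 0.84, 0.0]
wrist_force: [-0.3, -0.7, 0.2]
finger_gap: 0.0854
grip_force: 0.0
```

Call:
move_arm:
  targets:
    - [[230,102,50],[0,0,-4.67],-1]
    - [[230,102,50],[0,0,-4.67],-1]
    - [[230,102,50],[0,0,-4.67],-1]
    - [[230,102,50],[0,0,-4.67],-1]
    - [[230,102,50],[0,0,-4.67],-1]

```text
clock: 3.72
tcp_pos: [0.5286, 0.1008, 0.2495]
orientation: [-0.001, 0.166, 0.986, 0.0]
wrist_force: [0.0, -0.1, 0.2]
finger_gap: 0.0854
grip_force: 0.0
```

Call:
move_arm:
  targets:
    - [[178,171,130],[0,0,-4.67],-1]
    - [[178,171,130],[0,0,-4.67],-1]
    - [[178,171,130],[0,0,-4.67],-1]
    - [[178,171,130],[0,0,-4.67],-1]
    - [[178,171,130],[0,0,-4.67],-1]

```text
clock: 4.35
tcp_pos: [0.417, 0.3194, 0.1188]
orientation: [-0.001, -0.237, 0.972, -0.0]
wrist_force: [0.1, 0.0, 0.4]
finger_gap: 0.0853
grip_force: 0.0
```

```bash
python3 - <<'E'
from plan import *
show(state(1),mul(clip,TC))
E
```

```text
t 4.35 q [ 0.5   0.27 -0.25  1.06  0.    0.02] tcp [0.417  0.3194 0.1188] F [0.1 0.  0.4] gap 0.0853 grip 0.0
[-3.7, -3.4, 103.8] [0.001, -0.014, 0.054] | n=104mm 1deg [0.422 0.318 0.015]
```

Call:
move_arm:
  targets:
    - [[0,0,60],[0,0,0],-0.3]
    - [[0,0,80],[0,0,0],-0.1]
    - [[0,0,80],[0,0,0],-0.1]

```text
clock: 4.72
tcp_pos: [0.4179, 0.317, 0.0387]
orientation: [-0.002, -0.234, 0.972, -0.001]
wrist_force: [0.4, -0.3, 1.0]
finger_gap: 0.0468
grip_force: 0.0
```

```bash
python3 - <<'E'
from plan import *
show(state(1),mul(clip,TC))
E
```

```text
t 4.72 q [ 0.5   0.34 -0.36  0.87 -0.    0.02] tcp [0.4179 0.317  0.0387] F [ 0.4 -0.3  1. ] gap 0.0468 grip 0.0
[-3.8, -0.8, 23.7] [-0.001, -0.024, 0.022] | n=24mm 0deg [0.422 0.318 0.015]
```

Call:
move_arm:
  targets:
    - [[-4,-1,24],[0,0,0],-0.1]
    - [[-4,-1,24],[0,0,0],-0.1]
    - [[-4,-1,24],[0,0,0],1]
    - [[-4,-1,24],[0,0,0],1]
    - [[-4,-1,24],[0,0,0],1]

```text
clock: 5.35
tcp_pos: [0.4243, 0.319, 0.0179]
orientation: [0.001, -0.234, 0.972, 0.0]
wrist_force: [-0.9, -0.9, 6.2]
finger_gap: 0.0092
grip_force: 58.8
```

Call:
move_arm:
  targets:
    - [[0,0,0],[0,0,0],1]
    - [[0,0,0],[0,0,0],1]
    - [[0,0,0],[0,0,0],1]
    - [[0,0,-20],[0,0,0],1]
    - [[0,0,-50],[0,0,0],1]

```text
clock: 5.98
tcp_pos: [0.4226, 0.3181, 0.0665]
orientation: [-0.001, -0.234, 0.972, -0.0]
wrist_force: [-0.2, 0.4, -1.3]
finger_gap: 0.0092
grip_force: 58.8
```

```bash
python3 - <<'E'
from plan import *
a=state(1);tgt=mul(onb(-.068,.025),TC);low=mul(onb(-.068,.0),TC)
ws=[]
for k in(1,2,3,4):
    f=k/4;p=a[1]*(1-f)+np.array([tgt[1][0]-.02,tgt[1][1],.30])*f;p[2]=[0,.2,.30,.30,.30][k];ws.append(down(3.611-3.391*f,p))
show(a,*ws,tgt,low)
E
```

```text
t 5.97 q [ 0.49  0.32 -0.32  0.94 -0.    0.02] tcp [0.4226 0.3181 0.0665] F [-0.2  0.4 -1.3] gap 0.0092 grip 58.8
[15.1, -97.9, -133.5] [-0.006, -0.011, 4.875] | n=166mm 49deg [0.454 0.224 0.2  ]
[-63.8, -75.7, -100.0] [0.0, 0.0, 4.857] | n=141mm 49deg [0.485 0.13  0.3  ]
[-98.9, -2.3, 0.0] [0.0, 0.0, 4.857] | n=99mm 49deg [0.517 0.036 0.3  ]
[-67.2, 72.7, 0.0] [0.0, 0.0, 4.857] | n=99mm 49deg [ 0.548 -0.057  0.3  ]
[19.5, 4.4, 152.2] [0.0, 3.2, -0.001] | n=153mm 32deg [ 0.568 -0.057  0.148]
[-0.0, -0.0, 25.0] [0.0, 0.0, 0.0] | n=25mm 0deg [ 0.581 -0.055  0.127]
```

Call:
move_arm:
  targets:
    - [[15,-98,-133],[0,0,4.87],1]
    - [[15,-98,-133],[0,0,4.87],1]
    - [[15,-98,-133],[0,0,4.87],1]
    - [[15,-98,-133],[0,0,4.87],1]
    - [[15,-98,-133],[0,0,4.87],1]

```text
clock: 6.6
tcp_pos: [0.4553, 0.2241, 0.2005]
orientation: [0.001, 0.19, 0.982, 0.0]
wrist_force: [0.3, -0.1, -1.2]
finger_gap: 0.0091
grip_force: 58.9
```

Call:
move_arm:
  targets:
    - [[-64,-76,-100],[0,0,4.86],1]
    - [[-64,-76,-100],[0,0,4.86],1]
    - [[-64,-76,-100],[0,0,4.86],1]
    - [[-64,-76,-100],[0,0,4.86],1]
    - [[-64,-76,-100],[0,0,4.86],1]

```text
clock: 7.22
tcp_pos: [0.4863, 0.1299, 0.3]
orientation: [0.0, 0.577, 0.817, 0.0]
wrist_force: [-0.5, -0.1, -0.7]
finger_gap: 0.0095
grip_force: 59.0
```

Call:
move_arm:
  targets:
    - [[-99,-2,0],[0,0,4.86],1]
    - [[-99,-2,0],[0,0,4.86],1]
    - [[-99,-2,0],[0,0,4.86],1]
    - [[-99,-2,0],[0,0,4.86],1]
    - [[-99,-2,0],[0,0,4.86],1]

```text
clock: 7.85
tcp_pos: [0.5177, 0.0362, 0.2997]
orientation: [0.0, 0.862, 0.507, -0.0]
wrist_force: [0.4, -0.4, -0.7]
finger_gap: 0.0096
grip_force: 59.0
```

Call:
move_arm:
  targets:
    - [[-67,73,0],[0,0,4.86],1]
    - [[-67,73,0],[0,0,4.86],1]
    - [[-67,73,0],[0,0,4.86],1]
    - [[-67,73,0],[0,0,4.86],1]
    - [[-67,73,0],[0,0,4.86],1]

```text
clock: 8.48
tcp_pos: [0.5493, -0.0576, 0.2996]
orientation: [0.0, 0.994, 0.107, -0.0]
wrist_force: [0.1, 0.7, -1.5]
finger_gap: 0.0093
grip_force: 59.0
```

```bash
cat > cpose.py <<'E'
from plan import *
from workcell import env
# refine clip pose (tool-relative 6 dof -> fit x,y,z + rotation) from its orange pixels, given a guess
def clipfit(g,tag=None,rot=True):
    pics=[env.read_camera(n) for n in("side","top")];ms=[near(orange(p),p,g[1],45) for p in pics];print([int(m.sum()) for m in ms])
    pose=lambda x:(g[0]@R.from_rotvec(np.r_[x[3:]]).as_matrix(),g[1]+g[0]@x[:3]) if len(x)>4 else (g[0]@R.from_euler("z",x[2]).as_matrix(),g[1]+g[0]@np.r_[x[:2],0])
    n=6 if rot else 3;st=np.array([.004]*3+[.06]*3) if rot else np.array([.004,.004,.06])
    x,f=fit(pics,ms,CLIP,pose,np.zeros(n),st)
    if tag:
        o=[]
        for p in pics:
            u=proj(p,np.array([g[1]]))[0].astype(int);q=p["pixels"][u[1]-45:u[1]+45,u[0]-60:u[0]+60];q=cv2.resize(q,None,fx=3.3,fy=5,interpolation=0) if 0 else cv2.resize(q,None,fx=3.3,fy=3.3,interpolation=0)
            e=cv2.resize((render(p,CLIP,*pose(x))>.5).astype(np.uint8)[u[1]-45:u[1]+45,u[0]-60:u[0]+60],None,fx=3.3,fy=3.3,interpolation=0);q[cv2.morphologyEx(e,cv2.MORPH_GRADIENT,np.ones((3,3)))>0]=[0,255,0];o.append(q)
        cv2.imwrite(f"pics/{tag}.png",np.hstack(o)[:,:,::-1])
    print("fit",np.round(x,4),round(f,3));return T(*pose(x))
E
python3 - <<'E'
from cpose import *
a=state(1);inv=T(TC[0].T,-TC[0].T@TC[1]);clipfit(mul(a,inv),"held")
E
```

```text
t 8.47 q [-0.25  0.26  0.19  1.5  -0.    2.68] tcp [ 0.5493 -0.0576  0.2996] F [ 0.1  0.7 -1.5] gap 0.0093 grip 59.0
[869, 2]
fit [-0.0025  0.0039 -0.0156  0.0934  0.0775  0.1209] 272.155
```

View pics/held.png

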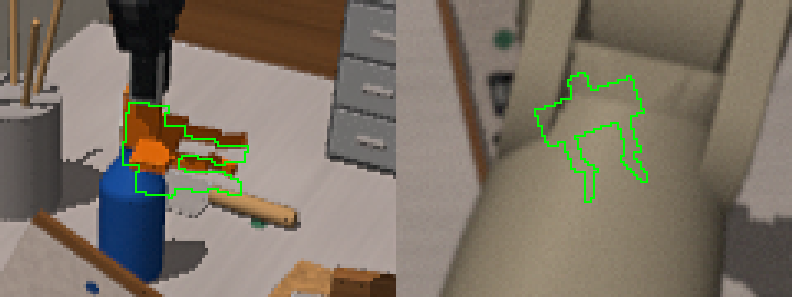

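```bash
python3 - <<'E'
from cpose import *
a=state(0);inv=T(TC[0].T,-TC[0].T@TC[1]);g=mul(a,inv)
p=env.read_camera("side");h=cv2.cvtColor(p["pixels"],cv2.COLOR_RGB2HSV)
m=near(cv2.inRange(h,(3,200,60),(17,255,255))>0,p,g[1],50);n,l,s,_=cv2.connectedComponentsWithStats(m.astype(np.uint8));m=l==1+np.argmax(s[1:,4]);print(m.sum())
pose=lambda x:(g[0]@R.from_rotvec([0,x[2],x[3]]).as_matrix(),g[1]+g[0]@np.r_[x[0],0,x[1]])
x,f=fit([p],[m],CLIP,pose,np.zeros(4),np.array([.004,.004,.06,.06]));print(x,f)
u=proj(p,np.array([g[1]]))[0].astype(int);S=np.s_[u[1]-45:u[1]+45,u[0]-60:u[0]+60]
o=[]
for X in(np.zeros(4),x):
    q=cv2.resize(p["pixels"][S],None,fx=3.3,fy=3.3,interpolation=0);e=cv2.resize((render(p,CLIP,*pose(X))>.5).astype(np.uint8)[S],None,fx=3.3,fy=3.3,interpolation=0);q[cv2.morphologyEx(e,cv2.MORPH_GRADIENT,np.ones((3,3)))>0]=[0,255,0];o.append(q)
cv2.imwrite("pics/held2.png",np.hstack(o)[:,:,::-1])
E
```

```text
430
[-0.00353782 -0.00184617  0.03449638  0.07601721] 0.4249430004559963
```

View pics/held2.png

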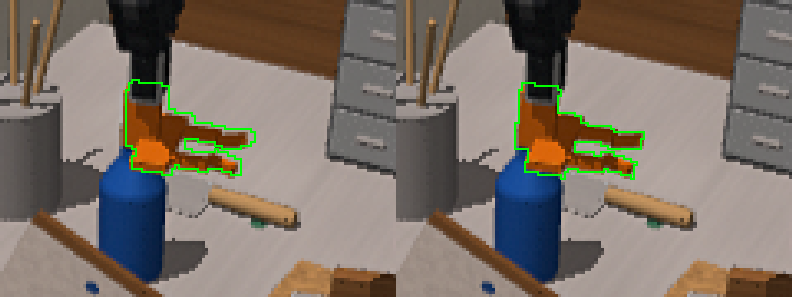

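The clip is held cleanly: tab between the pads at (147,95) in the crop, mouth towards the robot. It sits about 3 mm off nominal, and I account for that.

```bash
sed -i 's/\[-.038,0,.012\]/[-.035,0,.015]/' plan.py; python3 - <<'E'
from plan import *
show(state(),mul(onb(-.068,.03),TC),mul(onb(-.068,.006),TC))
E
```

```text
[11.3, 4.0, 146.6] [-0.001, 3.2, 0.005] | n=147mm 32deg [ 0.561 -0.059  0.153]
[0.0, -0.0, 24.0] [0.0, 0.0, 0.0] | n=24mm 0deg [ 0.574 -0.056  0.133]
```

Call:
move_arm:
  targets:
    - [[11,4,60],[0,1.0,0],1]
    - [[11,4,100],[0,2.0,0],1]
    - [[11,4,147],[0,3.0,0],1]
    - [[11,4,147],[0,3.2,0],1]
    - [[11,4,147],[0,3.2,0],1]

```text
clock: 9.25
tcp_pos: [0.553, -0.0562, 0.1455]
orientation: [-0.033, 0.957, 0.104, 0.268]
wrist_force: [0.5, -0.1, -0.7]
finger_gap: 0.0095
grip_force: 59.1
```

```bash
python3 - <<'E'
from plan import *
a=state(1);show(a,mul(onb(-.068,.0),TC))
E
```

```text
t 9.25 q [-0.44 -0.05 -0.7   0.47  0.33  2.56] tcp [ 0.553  -0.0562  0.1455] F [ 0.5 -0.1 -0.7] gap 0.0095 grip 59.1
[10.6, 4.6, 27.4] [-0.03, 0.064, -0.026] | n=30mm 1deg [ 0.577 -0.055  0.128]
```

Call:
move_arm:
  targets:
    - [[0,0,10],[0,0,0],1]
    - [[0,0,12],[0,0,0],1]

```text
clock: 9.5
tcp_pos: [0.5707, -0.0585, 0.1447]
orientation: [-0.029, 0.955, 0.106, 0.275]
wrist_force: [0.3, 1.2, -0.7]
finger_gap: 0.0093
grip_force: 59.0
```

```bash
python3 - <<'E'
from plan import *
a=state(1);show(a,mul(onb(-.068,.0),TC))
E
```

```text
t 9.5 q [-0.43 -0.02 -0.69  0.44  0.32  2.57] tcp [ 0.5707 -0.0585  0.1447] F [ 0.3  1.2 -0.7] gap 0.0093 grip 59.0
[-3.5, -1.7, 18.0] [0.013, -0.016, 0.011] | n=18mm 0deg [ 0.577 -0.055  0.128]
```

Lower in small steps, watching the force.

Call:
move_arm:
  targets:
    - [[0,-2,12],[0,0,0],1]
    - [[0,-2,14],[0,0,0],1]
    - [[0,-2,14],[0,0,0],1]

```text
clock: 9.88
tcp_pos: [0.5743, -0.0537, 0.13]
orientation: [-0.03, 0.956, 0.106, 0.274]
wrist_force: [-0.1, 0.4, -1.1]
finger_gap: 0.0091
grip_force: 59.0
```

Call:
move_arm:
  targets:
    - [[0,0,2],[0,0,0],1]
    - [[0,0,2],[0,0,0],1]

```text
clock: 10.12
tcp_pos: [0.5752, -0.0538, 0.1288]
orientation: [-0.03, 0.955, 0.105, 0.274]
wrist_force: [0.8, -1.0, -1.6]
finger_gap: 0.0091
grip_force: 59.0
```

```bash
python3 - <<'E'
from plan import *
a=state(1);show(a,mul(onb(-.068,.0),TC))
E
```

```text
t 10.12 q [-0.41  0.   -0.71  0.39  0.32  2.59] tcp [ 0.5752 -0.0538  0.1288] F [ 0.8 -1.  -1.6] gap 0.0091 grip 59.0
[0.4, 1.9, 1.6] [0.003, -0.0, -0.003] | n=3mm 0deg [ 0.577 -0.055  0.128]
```

Call:
move_arm:
  targets:
    - [[0,2,1],[0,0,0],1]
    - [[0,2,2],[0,0,0],1]

```text
clock: 10.38
tcp_pos: [0.5771, -0.0559, 0.1275]
orientation: [-0.03, 0.955, 0.105, 0.274]
wrist_force: [-8.3, -1.0, 9.1]
finger_gap: 0.0088
grip_force: 60.6
```

Call:
move_arm:
  targets:
    - [[0,0,1],[0,0,0],1]
    - [[0,0,1],[0,0,0],1]

```text
clock: 10.62
tcp_pos: [0.5771, -0.0559, 0.1275]
orientation: [-0.03, 0.955, 0.105, 0.274]
wrist_force: [-11.6, -1.7, 12.2]
finger_gap: 0.0092
grip_force: 61.2
```

Call:
move_arm:
  targets:
    - [[0,0,1],[0,0,0],1]
    - [[0,0,1],[0,0,0],1]

```text
clock: 10.88
tcp_pos: [0.5773, -0.0559, 0.1275]
orientation: [-0.029, 0.955, 0.105, 0.275]
wrist_force: [-20.6, -2.0, 23.0]
finger_gap: 0.0089
grip_force: 62.9
```

Call:
move_arm:
  targets:
    - [[0,0,-2],[0,0,0],1]
    - [[0,0,-3],[0,0,0],0.4]
    - [[0,0,-3],[0,0,0],0.2]
    - [[0,0,-3],[0,0,0],0.2]
    - [[0,0,-15],[0,0,0],0.2]

```text
clock: 11.5
tcp_pos: [0.5693, -0.0566, 0.1373]
orientation: [-0.031, 0.956, 0.105, 0.273]
wrist_force: [0.7, -0.2, 0.2]
finger_gap: 0.0342
grip_force: 0.0
```

Call:
move_arm:
  targets:
    - [[0,0,-50],[0,0,0],0.2]
    - [[0,0,-110],[0,0,0],0]
    - [[0,0,-150],[0,0,0],0]
    - [[0,0,-150],[0,0,0],0]

```text
clock: 12.0
tcp_pos: [0.493, -0.0756, 0.2699]
orientation: [-0.028, 0.955, 0.105, 0.277]
wrist_force: [0.2, -0.1, -0.1]
finger_gap: 0.0425
grip_force: 0.0
```

```bash
python3 - <<'E'
from cpose import *
a=state(1)
c=clipfit(onb(-.068),"placed",False)
print("clip in board",np.round(board[0].T@(c[1]-board[1]),4))
b=R.from_euler("z",.252)
ws=[down(.252,[.50,-.20,.27]),down(.252,np.r_[mul(fork,TF)[1][:2],.12]),mul(fork,TF)]
show(a,*ws)
E
```

```text
t 12.0 q [-0.56 -0.26 -0.55  0.85  0.38  2.44] tcp [ 0.493  -0.0756  0.2699] F [ 0.2 -0.1 -0.1] gap 0.0425 grip 0.0
[993, 295]
fit [0.0004 0.0003 0.0079] 1.168
clip in board [-0.0676  0.0003  0.    ]
[-17.2, 122.9, -10.3] [0.084, -3.23, -0.182] | n=125mm 32deg [ 0.5  -0.2   0.27]
[-63.6, 103.7, 150.0] [0.0, 0.0, 0.0] | n=193mm 0deg [ 0.464 -0.316  0.12 ]
[0.0, 0.0, 99.0] [0.0, 0.0, 0.0] | n=99mm 0deg [ 0.464 -0.316  0.021]
```

View pics/placed.png

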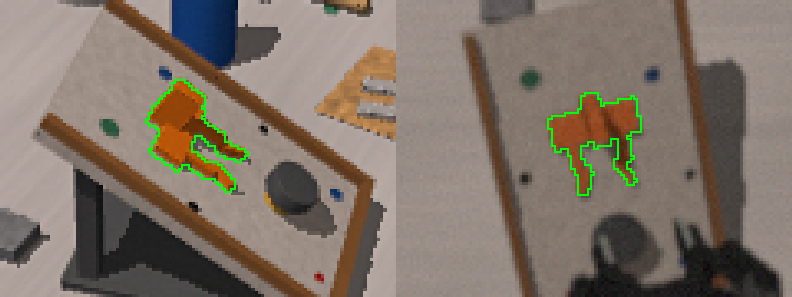

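Clip sits on the board at (-68, 0), mouth towards the post, exactly on the fitted outline. Now the fork.

```bash
sed -i 's/.4594,-.3175,.252/.4603,-.3185,.252/' plan.py; python3 - <<'E'
from plan import *
g=mul(fork,TF);show(state(),down(.252,[.50,-.20,.27]),down(.252,np.r_[g[1][:2],.10]),g)
E
```

```text
[-14.6, 124.1, -13.9] [0.059, -3.205, -0.184] | n=126mm 32deg [ 0.5  -0.2   0.27]
[-63.0, 104.9, 170.0] [0.0, 0.0, 0.0] | n=209mm 0deg [ 0.465 -0.317  0.1  ]
[0.0, 0.0, 79.0] [0.0, 0.0, 0.0] | n=79mm 0deg [ 0.465 -0.317  0.021]
```

Call:
move_arm:
  targets:
    - [[-17,123,-10],[0.08,-3.23,-0.18],0]
    - [[-17,123,-10],[0.08,-3.23,-0.18],0]
    - [[-17,123,-10],[0.08,-3.23,-0.18],0]
    - [[-17,123,-10],[0.08,-3.23,-0.18],0]
    - [[-17,123,-10],[0.08,-3.23,-0.18],0]

```text
clock: 12.72
tcp_pos: [0.4997, -0.1977, 0.2628]
orientation: [-0.003, 0.992, 0.127, -0.004]
wrist_force: [-0.8, -0.2, -0.1]
finger_gap: 0.0425
grip_force: 0.0
```

Call:
move_arm:
  targets:
    - [[-63,104,100],[0,0,0],-0.1]
    - [[-63,104,150],[0,0,0],-0.1]
    - [[-63,104,150],[0,0,0],-0.1]
    - [[-63,104,150],[0,0,0],-0.1]
    - [[-63,104,150],[0,0,0],-0.1]

```text
clock: 13.35
tcp_pos: [0.4634, -0.3141, 0.1158]
orientation: [-0.002, 0.992, 0.126, -0.002]
wrist_force: [-0.9, 0.3, 1.1]
finger_gap: 0.047
grip_force: 0.0
```

```bash
python3 - <<'E'
from plan import *
g=mul(fork,TF);show(state(1),g)
E
```

```text
t 13.35 q [-0.74  0.33 -0.16  1.08 -0.    2.15] tcp [ 0.4634 -0.3141  0.1158] F [-0.9  0.3  1.1] gap 0.047 grip 0.0
[1.3, 3.9, 94.8] [-0.024, 0.023, 0.0] | n=95mm 0deg [ 0.465 -0.317  0.021]
```

Call:
move_arm:
  targets:
    - [[1,3,50],[-0.02,0.02,0],-0.1]
    - [[1,3,85],[-0.02,0.02,0],-0.1]
    - [[1,3,94],[-0.02,0.02,0],-0.1]
    - [[1,3,94],[-0.02,0.02,0],1]
    - [[1,3,94],[-0.02,0.02,0],1]
  squeeze: 100

```text
clock: 13.98
tcp_pos: [0.4667, -0.3174, 0.0232]
orientation: [0.001, 0.992, 0.127, 0.0]
wrist_force: [-2.2, 2.9, 6.4]
finger_gap: 0.013
grip_force: 101.0
```

Call:
move_arm:
  targets:
    - [[0,0,0],[0,0,0],1]
    - [[0,0,0],[0,0,0],1]
    - [[0,0,0],[0,0,0],1]

```text
clock: 14.35
tcp_pos: [0.4667, -0.3174, 0.0232]
orientation: [0.001, 0.992, 0.126, 0.001]
wrist_force: [0.0, 1.5, 6.4]
finger_gap: 0.0131
grip_force: 99.6
```

```bash
python3 - <<'E'
from plan import *
g=mul(fork,TF);a=state(1);show(a,g)
inv=T(fork[0].T,-fork[0].T@fork[1]);k=mul(inv,a);print("tool in fork",np.round(k[1],4),np.round(R.from_matrix(TF[0].T@k[0]).as_rotvec(),3))
ws=[down(.252,[.46,-.30,.20])]
e=mul(onb(-.075-.098,.06),TF)
for i in(1,2,3,4):
    f=i/4;p=np.array([.46,-.30,.2])*(1-f)+np.r_[e[1][:2]-[.02,0],.33]*f;p[2]=[.2,.28,.33,.33,.33][i];ws.append(down(.252+(3.3617-.252)*f,p))
show(a,*ws,e)
E
```

```text
t 14.35 q [-0.74  0.42 -0.29  0.87  0.    2.15] tcp [ 0.4667 -0.3174  0.0232] F [0.  1.5 6.4] gap 0.0131 grip 99.6
[-1.4, -0.6, 2.2] [0.007, -0.006, 0.009] | n=3mm 0deg [ 0.465 -0.317  0.021]
tool in fork [ 0.0064 -0.0006  0.0202] [-0.001  0.001 -0.002]
[-1.9, -18.3, -176.8] [0.007, -0.006, 0.009] | n=178mm 0deg [ 0.46 -0.3   0.2 ]
[44.1, -53.0, -80.0] [0.0, 0.0, -4.454] | n=106mm 45deg [ 0.489 -0.238  0.28 ]
[68.6, -6.8, -50.0] [0.0, 0.0, -4.454] | n=85mm 45deg [ 0.519 -0.175  0.33 ]
[53.7, 43.3, 0.0] [0.0, 0.0, -4.454] | n=69mm 45deg [ 0.548 -0.113  0.33 ]
[7.9, 68.5, 0.0] [0.0, 0.0, -4.454] | n=69mm 45deg [ 0.578 -0.051  0.33 ]
[-19.5, -4.4, 114.5] [-0.0, -3.2, -0.0] | n=116mm 32deg [ 0.598 -0.051  0.215]
```

Call:
move_arm:
  targets:
    - [[-2,-18,-60],[0,0,0],1]
    - [[-2,-18,-120],[0,0,0],1]
    - [[-2,-18,-177],[0,0,0],1]
    - [[-2,-18,-177],[0,0,0],1]

```text
clock: 14.85
tcp_pos: [0.4619, -0.3025, 0.2043]
orientation: [0.004, 0.992, 0.126, 0.003]
wrist_force: [-0.7, -0.7, -3.7]
finger_gap: 0.0133
grip_force: 99.1
```

Call:
move_arm:
  targets:
    - [[44,-53,-80],[0,0,-4.45],1]
    - [[44,-53,-80],[0,0,-4.45],1]
    - [[44,-53,-80],[0,0,-4.45],1]
    - [[44,-53,-80],[0,0,-4.45],1]
    - [[44,-53,-80],[0,0,-4.45],1]

```text
clock: 15.48
tcp_pos: [0.4882, -0.2375, 0.2768]
orientation: [-0.001, 0.87, 0.492, -0.001]
wrist_force: [-0.5, 0.5, -2.8]
finger_gap: 0.0134
grip_force: 99.0
```

Call:
move_arm:
  targets:
    - [[69,-7,-50],[0,0,-4.45],1]
    - [[69,-7,-50],[0,0,-4.45],1]
    - [[69,-7,-50],[0,0,-4.45],1]
    - [[69,-7,-50],[0,0,-4.45],1]
    - [[69,-7,-50],[0,0,-4.45],1]

```text
clock: 16.1
tcp_pos: [0.5179, -0.1751, 0.3269]
orientation: [-0.002, 0.62, 0.784, -0.0]
wrist_force: [-0.2, -0.7, -3.7]
finger_gap: 0.0136
grip_force: 99.1
```

Call:
move_arm:
  targets:
    - [[54,43,0],[0,0,-4.45],1]
    - [[54,43,0],[0,0,-4.45],1]
    - [[54,43,0],[0,0,-4.45],1]
    - [[54,43,0],[0,0,-4.45],1]
    - [[54,43,0],[0,0,-4.45],1]

```text
clock: 16.73
tcp_pos: [0.5472, -0.1127, 0.3271]
orientation: [-0.001, 0.278, 0.961, 0.0]
wrist_force: [-0.0, 0.6, -2.8]
finger_gap: 0.0133
grip_force: 99.3
```

Call:
move_arm:
  targets:
    - [[8,68,0],[0,0,-4.45],1]
    - [[8,68,0],[0,0,-4.45],1]
    - [[8,68,0],[0,0,-4.45],1]
    - [[8,68,0],[0,0,-4.45],1]
    - [[8,68,0],[0,0,-4.45],1]

```text
clock: 17.35
tcp_pos: [0.5765, -0.0509, 0.3273]
orientation: [-0.001, -0.106, 0.994, 0.001]
wrist_force: [0.5, -0.1, -3.1]
finger_gap: 0.013
grip_force: 99.6
```

```bash
sed -i 's/\[.005,0,.018\]/[.0064,0,.0202]/' plan.py; python3 - <<'E'
from cpose import *
a=state(1)
show(a,mul(onb(-.075-.098,.05),TF),mul(onb(-.075-.098,.012),TF))
p=env.read_camera("side");F=mul(a,T(TF[0].T,-TF[0].T@TF[1]));u=proj(p,np.array([F[1]]))[0].astype(int);S=np.s_[max(u[1]-45,0):u[1]+45,u[0]-60:u[0]+60]
q=cv2.resize(p["pixels"][S],None,fx=5,fy=5,interpolation=0);e=cv2.resize((render(p,FORK,*F)>.5).astype(np.uint8)[S],None,fx=5,fy=5,interpolation=0);q[cv2.morphologyEx(e,cv2.MORPH_GRADIENT,np.ones((3,3)))>0]=[0,255,0];cv2.imwrite("pics/forkheld.png",q[:,:,::-1])
E
```

```text
t 17.35 q [-0.23  0.33  0.35  1.6   0.   -0.44] tcp [ 0.5765 -0.0509  0.3273] F [ 0.5 -0.1 -3.1] gap 0.013 grip 99.6
[-24.2, -4.5, 119.1] [-0.004, -3.213, -0.04] | n=122mm 32deg [ 0.601 -0.05   0.208]
[0.0, 0.0, 38.0] [0.0, 0.0, 0.0] | n=38mm 0deg [ 0.621 -0.046  0.176]
```

View pics/forkheld.png

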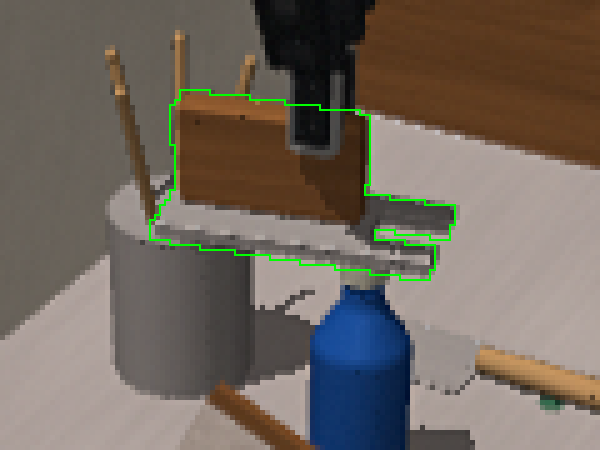

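```bash
python3 - <<'E'
from plan import *
show(state(1),mul(onb(-.184,.04),TF))
E
```

```text
t 17.4 q [-0.23  0.33  0.35  1.6   0.   -0.44] tcp [ 0.5765 -0.0509  0.3273] F [ 1.1  0.7 -3.1] gap 0.0127 grip 99.6
[-38.9, -4.4, 121.8] [-0.003, -3.212, -0.038] | n=128mm 32deg [ 0.615 -0.047  0.205]
```

Call:
move_arm:
  targets:
    - [[-39,-4,30],[0,-1.0,-0.02],1]
    - [[-39,-4,60],[0,-2.0,-0.04],1]
    - [[-39,-4,90],[0,-3.0,-0.04],1]
    - [[-39,-4,122],[0,-3.21,-0.04],1]
    - [[-39,-4,122],[0,-3.21,-0.04],1]

```text
clock: 18.02
tcp_pos: [0.607, -0.0441, 0.197]
orientation: [0.266, -0.104, 0.958, 0.034]
wrist_force: [-0.4, 0.6, -3.8]
finger_gap: 0.0128
grip_force: 99.6
```

Call:
move_arm:
  targets:
    - [[0,0,10],[0,0,0],1]
    - [[0,0,15],[0,0,0],1]
    - [[0,0,15],[0,0,0],1]

```text
clock: 18.4
tcp_pos: [0.6254, -0.0447, 0.1945]
orientation: [0.275, -0.108, 0.955, 0.03]
wrist_force: [0.3, 0.3, -2.8]
finger_gap: 0.0132
grip_force: 99.6
```

```bash
python3 - <<'E'
from plan import *
show(state(1),mul(onb(-.184,.0),TF))
E
```

```text
t 18.4 q [-0.35  0.03 -0.51  0.55  0.29 -0.5 ] tcp [ 0.6254 -0.0447  0.1945] F [ 0.3  0.3 -2.8] gap 0.0132 grip 99.6
[3.2, 0.1, 25.2] [0.006, 0.011, 0.03] | n=25mm 0deg [ 0.636 -0.042  0.172]
```

Call:
move_arm:
  targets:
    - [[1,0,12],[0,0,0],1]
    - [[1,0,22],[0,0,0],1]
    - [[1,0,22],[0,0,0],1]

```text
clock: 18.77
tcp_pos: [0.6331, -0.0415, 0.1719]
orientation: [0.273, -0.108, 0.956, 0.031]
wrist_force: [-0.2, 1.2, -4.1]
finger_gap: 0.0125
grip_force: 99.6
```

Call:
move_arm:
  targets:
    - [[0,0,1],[0,0,0],1]
    - [[0,0,1],[0,0,0],1]

```text
clock: 19.02
tcp_pos: [0.6342, -0.0419, 0.173]
orientation: [0.274, -0.108, 0.955, 0.03]
wrist_force: [-0.7, -0.2, -4.0]
finger_gap: 0.013
grip_force: 99.6
```

Call:
move_arm:
  targets:
    - [[0,0,1],[0,0,0],1]
    - [[0,0,1],[0,0,0],1]

```text
clock: 19.27
tcp_pos: [0.6347, -0.0418, 0.1721]
orientation: [0.274, -0.108, 0.955, 0.03]
wrist_force: [-0.5, 1.0, -3.6]
finger_gap: 0.0132
grip_force: 99.6
```

```bash
python3 - <<'E'
from plan import *
show(state(1),mul(onb(-.184,.0),TF))
E
```

```text
t 19.27 q [-0.34  0.06 -0.53  0.49  0.29 -0.49] tcp [ 0.6347 -0.0418  0.1721] F [-0.5  1.  -3.6] gap 0.0132 grip 99.6
[-0.6, -0.7, 1.0] [0.009, 0.001, 0.025] | n=1mm 0deg [ 0.636 -0.042  0.172]
```

Call:
move_arm:
  targets:
    - [[0,0,1],[0,0,0],1]
    - [[0,0,1],[0,0,0],1]

```text
clock: 19.52
tcp_pos: [0.6353, -0.0418, 0.1714]
orientation: [0.274, -0.108, 0.955, 0.03]
wrist_force: [-1.3, -0.1, 0.1]
finger_gap: 0.0133
grip_force: 100.1
```

Call:
move_arm:
  targets:
    - [[0,0,1],[0,0,0],1]
    - [[0,0,1],[0,0,0],1]

```text
clock: 19.77
tcp_pos: [0.6356, -0.0419, 0.1713]
orientation: [0.274, -0.108, 0.955, 0.03]
wrist_force: [-8.6, -1.1, 5.8]
finger_gap: 0.0131
grip_force: 101.4
```

```bash
python3 - <<'E'
from cpose import *
show(state(1),mul(onb(-.184,.0),TF))
c=clipfit(onb(-.068),None,False);print(np.round(board[0].T@(c[1]-board[1]),4))
E
```

```text
t 19.77 q [-0.34  0.06 -0.53  0.49  0.28 -0.49] tcp [ 0.6356 -0.0419  0.1713] F [-8.6 -1.1  5.8] gap 0.0131 grip 101.4
[-0.3, -0.4, -0.1] [0.004, 0.003, 0.024] | n=0mm 0deg [ 0.636 -0.042  0.172]
[902, 23]
fit [ 0.0064 -0.0006  0.1428] 18.17
[-0.0616 -0.0006  0.    ]
```

Call:
move_arm:
  targets:
    - [[0,0,-1],[0,0,0],1]
    - [[10,0,-1],[0,0,0],1]
    - [[20,0,-1],[0,0,0],1]
    - [[30,0,-1],[0,0,0],1]
    - [[40,0,-1],[0,0,0],1]

```text
clock: 20.5
tcp_pos: [0.6019, -0.0494, 0.15]
orientation: [0.274, -0.108, 0.955, 0.03]
wrist_force: [0.5, -0.4, 2.8]
finger_gap: 0.0127
grip_force: 100.3
```

```bash
python3 - <<'E'
from cpose import *
a=state(1);F=mul(a,T(TF[0].T,-TF[0].T@TF[1]));print("fork in board",np.round(board[0].T@(F[1]-board[1]),4),R.from_matrix(board[0].T@F[0]).as_rotvec().round(3))
x=board[0].T@(F[1]-board[1])
p=env.read_camera("side");u=proj(p,np.array([onb(-.07)[1]]))[0].astype(int);S=np.s_[u[1]-45:u[1]+45,u[0]-60:u[0]+60]
q=cv2.resize(p["pixels"][S],None,fx=5,fy=5,interpolation=0)
for parts,ps,c in((FORK,F,[0,255,0]),(CLIP,onb(x[0]+.098),[255,0,255])):
    e=cv2.resize((render(p,parts,*ps)>.5).astype(np.uint8)[S],None,fx=5,fy=5,interpolation=0);q[cv2.morphologyEx(e,cv2.MORPH_GRADIENT,np.ones((3,3)))>0]=c
cv2.imwrite("pics/push.png",q[:,:,::-1])
E
```

```text
t 20.5 q [-0.38  0.03 -0.63  0.44  0.3  -0.53] tcp [ 0.6019 -0.0494  0.15  ] F [ 0.5 -0.4  2.8] gap 0.0127 grip 100.3
fork in board [-1.432e-01 -5.000e-04  1.000e-04] [-0.001  0.001  0.005]
```

View pics/push.png

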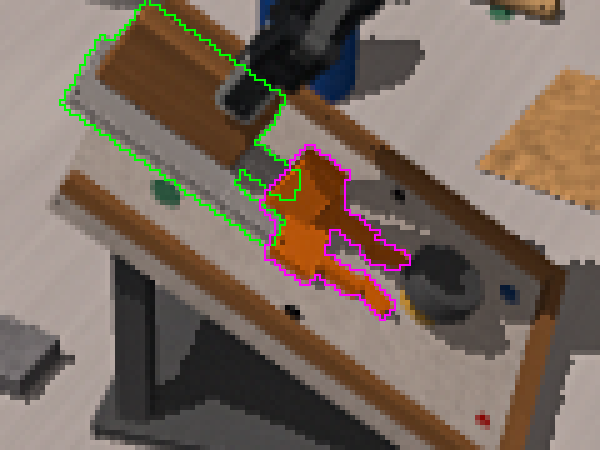

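View shows prongs straddling the tab, clip at x ≈ -45 mm, aligned with the post. I keep pushing.

Call:
move_arm:
  targets:
    - [[8,0,0],[0,0,0],1]
    - [[16,0,0],[0,0,0],1]
    - [[22,0,0],[0,0,0],1]
    - [[27,0,0],[0,0,0],1]
    - [[30,0,0],[0,0,0],1]

```text
clock: 21.18
tcp_pos: [0.5792, -0.0554, 0.1357]
orientation: [0.276, -0.109, 0.955, 0.03]
wrist_force: [5.6, -0.3, 6.0]
finger_gap: 0.0134
grip_force: 100.3
```

Call:
move_arm:
  targets:
    - [[2,0,0],[0,0,0],1]
    - [[4,0,0],[0,0,0],1]
    - [[4,0,0],[0,0,0],1]

```text
clock: 21.55
tcp_pos: [0.5772, -0.0566, 0.1347]
orientation: [0.277, -0.109, 0.954, 0.029]
wrist_force: [5.7, -0.3, 5.5]
finger_gap: 0.0126
grip_force: 100.1
```

```bash
cat > fb.py <<'E'
from plan import *
a=state(1);F=mul(a,T(TF[0].T,-TF[0].T@TF[1]));d=board[0].T@(F[1]-board[1]);print("fork in board",np.round(d,4),"clip x if touching",round(d[0]+.098,4),R.from_matrix(board[0].T@F[0]).as_rotvec().round(3))
from workcell import env
print("F board",np.round(board[0].T@env.get_state()["wrist_force"],1))
E
python3 fb.py
```

```text
t 21.55 q [-0.42 -0.   -0.7   0.4   0.32 -0.57] tcp [ 0.5772 -0.0566  0.1347] F [ 5.7 -0.3  5.5] gap 0.0126 grip 100.1
fork in board [-0.1134  0.0012  0.0008] clip x if touching -0.0154 [0.001 0.006 0.007]
F board [-7.6  1.5  1.7]
```

Call:
move_arm:
  targets:
    - [[1,0,0],[0,0,0],1]
    - [[2,0,0],[0,0,0],1]
    - [[3,0,0],[0,0,0],1]
    - [[4,0,0],[0,0,0],1]
    - [[5,0,0],[0,0,0],1]

```text
clock: 22.18
tcp_pos: [0.5704, -0.0571, 0.1297]
orientation: [0.274, -0.108, 0.955, 0.03]
wrist_force: [1.0, -2.3, 5.8]
finger_gap: 0.0129
grip_force: 100.6
```

Call:
move_arm:
  targets:
    - [[1,0,0],[0,0,0],1]
    - [[2,0,0],[0,0,0],1]
    - [[3,0,0],[0,0,0],1]
    - [[4,0,0],[0,0,0],1]
    - [[5,0,0],[0,0,0],1]

```text
clock: 22.8
tcp_pos: [0.5656, -0.0574, 0.1267]
orientation: [0.274, -0.108, 0.955, 0.031]
wrist_force: [0.9, -0.7, 5.8]
finger_gap: 0.013
grip_force: 100.7
```

```bash
python3 fb.py
```

```text
t 22.8 q [-0.43 -0.01 -0.73  0.39  0.33 -0.58] tcp [ 0.5656 -0.0574  0.1267] F [ 0.9 -0.7  5.8] gap 0.013 grip 100.7
fork in board [-0.0993 -0.0006 -0.    ] clip x if touching -0.0013 [-0.002  0.     0.004]
F board [-3.7  0.9  4.5]
```

Call:
move_arm:
  targets:
    - [[1,0,0],[0,0,0],1]
    - [[2,0,0],[0,0,0],1]
    - [[2,0,0],[0,0,0],1]

```text
clock: 23.18
tcp_pos: [0.564, -0.0577, 0.1256]
orientation: [0.274, -0.108, 0.955, 0.031]
wrist_force: [-0.1, 0.1, 6.2]
finger_gap: 0.0128
grip_force: 100.7
```

Call:
move_arm:
  targets:
    - [[-6,0,-1],[0,0,0],1]
    - [[-20,0,-1],[0,0,0],1]
    - [[-40,0,-1],[0,0,0],1]
    - [[-58,0,-1],[0,0,0],1]
    - [[-64,0,-1],[0,0,0],1]

```text
clock: 23.8
tcp_pos: [0.6023, -0.046, 0.1506]
orientation: [0.26, -0.103, 0.959, 0.032]
wrist_force: [-50.1, -11.1, 21.5]
finger_gap: 0.0131
grip_force: 105.9
```

```bash
python3 fb.py; python3 - <<'E'
from cpose import *
p=env.read_camera("side");g=onb(0)
m=near(orange(p),p,onb(-.02)[1],50);h=cv2.cvtColor(p["pixels"],cv2.COLOR_RGB2HSV)
# the post head hides the arms: compare bar+tab only
P=CLIP[:2]
for x in np.arange(-.016,.005,.002):
    r=render(p,P,*onb(x));print(round(x,3),round(float((r*m).sum()/r.sum()),3),end="; ")
u=proj(p,np.array([onb(-.03)[1]]))[0].astype(int);S=np.s_[u[1]-45:u[1]+45,u[0]-60:u[0]+60]
q=cv2.resize(p["pixels"][S],None,fx=5,fy=5,interpolation=0);e=cv2.resize((render(p,CLIP,*g)>.5).astype(np.uint8)[S],None,fx=5,fy=5,interpolation=0);q[cv2.morphologyEx(e,cv2.MORPH_GRADIENT,np.ones((3,3)))>0]=[0,255,0]
cv2.imwrite("pics/home.png",q[:,:,::-1])
E
```

```text
t 23.8 q [-0.36  0.04 -0.59  0.48  0.29 -0.51] tcp [ 0.6023 -0.046   0.1506] F [-50.1 -11.1  21.5] gap 0.0131 grip 105.9
fork in board [-0.1439 -0.0037 -0.0002] clip x if touching -0.0459 [-0.004 -0.028 -0.007]
F board [32.1 -0.1 45.4]
-0.016 0.357; -0.014 0.417; -0.012 0.478; -0.01 0.535; -0.008 0.596; -0.006 0.66; -0.004 0.715; -0.002 0.757; 0.0 0.803; 0.002 0.827; 0.004 0.818;
```

View pics/home.png

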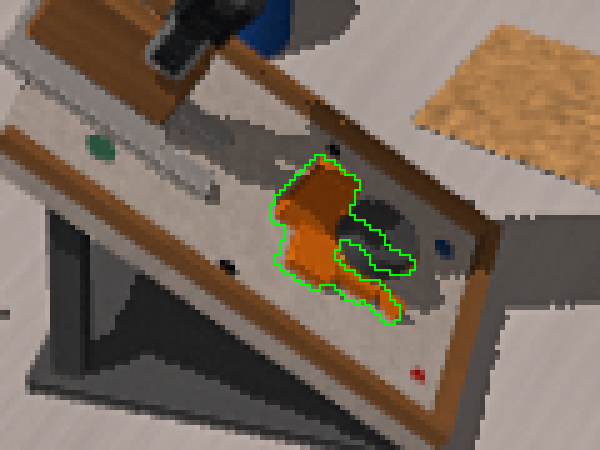

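The clip is home (outline overlap best at +2 mm, within its play). The fork is clear uphill, so I lift it and take it back to the mat, laid with prongs towards the robot.

Call:
move_arm:
  targets:
    - [[0,0,-10],[0,0,0],1]
    - [[0,0,-40],[0,0,0],1]
    - [[0,0,-80],[0,0,0],1]
    - [[0,0,-130],[0,0,0],1]
    - [[0,0,-130],[0,0,0],1]

```text
clock: 24.48
tcp_pos: [0.5486, -0.0616, 0.2723]
orientation: [0.275, -0.107, 0.955, 0.03]
wrist_force: [1.9, -0.4, -2.1]
finger_gap: 0.013
grip_force: 99.7
```

```bash
python3 - <<'E'
from plan import *
from workcell import env
m=T(R.from_euler("z",np.pi).as_matrix(),[.459,-.321,.003]);t=mul(m,TF);up=lambda z:T(t[0],np.r_[t[1][:2],z])
show(state(1),T(t[0],[.50,-.19,.28]),up(.15),up(.05),t)
p=env.read_camera("top");print([(np.round(d["centre"],3),d["confidence"]) for d in env.landmark_of("cork_mat",p)])
h=cv2.cvtColor(p["pixels"],cv2.COLOR_RGB2HSV);w=near(cv2.inRange(h,(8,70,60),(20,255,255))>0,p,[.459,-.321,0],45);n,l,s,c=cv2.connectedComponentsWithStats(w.astype(np.uint8));j=1+np.argmax(s[1:,4]);print(s[j],c[j],proj(p,np.array([[.459,-.321,.003]])))
E
```

```text
t 24.48 q [-0.46 -0.16 -0.47  0.8   0.34 -0.6 ] tcp [ 0.5486 -0.0616  0.2723] F [ 1.9 -0.4 -2.1] gap 0.013 grip 99.7
[60.3, -114.4, -46.5] [0.345, 3.194, 1.25] | n=137mm 34deg [ 0.5  -0.19  0.28]
[47.4, -131.0, 130.0] [0.0, 0.0, 0.0] | n=191mm 0deg [ 0.453 -0.321  0.15 ]
[0.0, 0.0, 100.0] [0.0, 0.0, 0.0] | n=100mm 0deg [ 0.453 -0.321  0.05 ]
[0.0, 0.0, 26.8] [0.0, 0.0, 0.0] | n=27mm 0deg [ 0.453 -0.321  0.023]
[(array([ 0.462, -0.327,  0.001]), 0.7)]
[ 421  235   46   65 2844] [443.67405063 267.14592124] [[442.93585239 267.37105822]]
```

Call:
move_arm:
  targets:
    - [[60,-114,-46],[0.34,3.19,1.25],1]
    - [[60,-114,-46],[0.34,3.19,1.25],1]
    - [[60,-114,-46],[0.34,3.19,1.25],1]
    - [[60,-114,-46],[0.34,3.19,1.25],1]
    - [[60,-114,-46],[0.34,3.19,1.25],1]

```text
clock: 25.2
tcp_pos: [0.5015, -0.1878, 0.275]
orientation: [-0.002, -0.002, 1.0, 0.003]
wrist_force: [-0.3, 0.1, -3.4]
finger_gap: 0.0131
grip_force: 99.7
```

Call:
move_arm:
  targets:
    - [[47,-131,30],[0,0,0],1]
    - [[47,-131,80],[0,0,0],1]
    - [[47,-131,130],[0,0,0],1]
    - [[47,-131,130],[0,0,0],1]
    - [[47,-131,130],[0,0,0],1]

```text
clock: 25.82
tcp_pos: [0.4524, -0.3181, 0.146]
orientation: [-0.001, -0.001, 1.0, 0.002]
wrist_force: [-0.3, -0.4, -2.9]
finger_gap: 0.0128
grip_force: 99.7
```

```bash
cat > lay.py <<'E'
from plan import *
m=T(R.from_euler("z",np.pi).as_matrix(),[.459,-.321,.003]);show(state(1),mul(m,TF))
E
python3 lay.py
```

```text
t 25.82 q [-0.76  0.3  -0.13  1.14  0.   -0.76] tcp [ 0.4524 -0.3181  0.146 ] F [-0.3 -0.4 -2.9] gap 0.0128 grip 99.7
[-0.5, -3.5, 122.8] [0.028, -0.012, 0.008] | n=123mm 0deg [ 0.453 -0.321  0.023]
```

Call:
move_arm:
  targets:
    - [[0,-3,60],[0,0,0],1]
    - [[0,-3,105],[0,0,0],1]
    - [[0,-3,118],[0,0,0],1]
    - [[0,-3,118],[0,0,0],1]

```text
clock: 26.32
tcp_pos: [0.4549, -0.3223, 0.0307]
orientation: [0.0, -0.001, 1.0, 0.001]
wrist_force: [0.4, -0.6, -2.5]
finger_gap: 0.0128
grip_force: 99.7
```

Call:
move_arm:
  targets:
    - [[0,0,2],[0,0,0],1]
    - [[0,0,2],[0,0,0],1]

```text
clock: 26.58
tcp_pos: [0.4555, -0.3235, 0.0293]
orientation: [0.001, -0.001, 1.0, -0.0]
wrist_force: [0.4, 0.5, -3.1]
finger_gap: 0.0133
grip_force: 99.7
```

Call:
move_arm:
  targets:
    - [[0,0,2],[0,0,0],1]
    - [[0,0,2],[0,0,0],1]

```text
clock: 26.82
tcp_pos: [0.4544, -0.3226, 0.0257]
orientation: [-0.0, -0.001, 1.0, 0.001]
wrist_force: [1.1, -0.4, -3.2]
finger_gap: 0.013
grip_force: 99.7
```

```bash
python3 lay.py
```

```text
t 26.82 q [-0.76  0.4  -0.3   0.87  0.   -0.76] tcp [ 0.4544 -0.3226  0.0257] F [ 1.1 -0.4 -3.2] gap 0.013 grip 99.7
[1.8, 1.6, 2.5] [0.012, -0.003, 0.009] | n=3mm 0deg [ 0.453 -0.321  0.023]
```

Call:
move_arm:
  targets:
    - [[0,0,2],[0,0,0],1]
    - [[0,0,3],[0,0,0],1]
    - [[0,0,3],[0,0,0],1]

```text
clock: 27.2
tcp_pos: [0.4544, -0.3229, 0.0232]
orientation: [-0.0, -0.001, 1.0, 0.001]
wrist_force: [-2.8, -0.6, 4.4]
finger_gap: 0.0132
grip_force: 100.6
```

```bash
python3 lay.py
```

```text
t 27.2 q [-0.76  0.41 -0.3   0.86  0.   -0.76] tcp [ 0.4544 -0.3229  0.0232] F [-2.8 -0.6  4.4] gap 0.0132 grip 100.6
[1.8, 1.9, -0.0] [0.008, -0.003, 0.008] | n=3mm 0deg [ 0.453 -0.321  0.023]
```

Touched down flat. I release, retreat and check.

Call:
move_arm:
  targets:
    - [[0,0,0],[0,0,0],0.4]
    - [[0,0,0],[0,0,0],0]
    - [[0,0,0],[0,0,0],-0.1]
    - [[0,0,0],[0,0,0],-0.1]
    - [[0,0,-20],[0,0,0],-0.1]

```text
clock: 27.82
tcp_pos: [0.4532, -0.3215, 0.0412]
orientation: [-0.002, -0.001, 1.0, 0.002]
wrist_force: [0.4, -0.9, -0.4]
finger_gap: 0.0471
grip_force: 0.0
```

Call:
move_arm:
  targets:
    - [[0,0,-50],[0,0,0],-0.1]
    - [[0,0,-100],[0,0,0],-0.1]
    - [[0,60,-150],[0,0,0],-0.1]
    - [[-60,110,-180],[0,0,0],-0.1]
    - [[-60,110,-180],[0,0,0],-0.1]

```text
clock: 28.45
tcp_pos: [0.5161, -0.2115, 0.225]
orientation: [0.001, -0.002, 1.0, 0.0]
wrist_force: [0.1, -0.7, -0.4]
finger_gap: 0.0473
grip_force: 0.0
```

```bash
python3 - <<'E'
from cpose import *
a=state(1)
for n in("side","top"):
    p=env.read_camera(n)
    for t in("fork","fork_grip","fork_tips","clip"):
        print(n,t,[(np.round(d["centre"],3).tolist(),round(d["confidence"],2)) for d in env.landmark_of(t,p)[:3]])
    r=[d for d in env.regions_of("fork",p)]
    F=T(R.from_euler("z",np.pi).as_matrix(),[.461,-.323,.003]);f=render(p,FORK,*F)
    print("fork IoU",[(round(float((d["mask"]*f).sum()/np.maximum(d["mask"],f).sum()),2)) for d in r])
    m=near(orange(p),p,onb(-.02)[1],50)
    print("clip",[(int(x*1000),round(float((render(p,CLIP[:2],*onb(x))*m).sum()/render(p,CLIP[:2],*onb(x)).sum()),2)) for x in np.arange(-.012,.007,.003)])
E
```

```text
t 28.45 q [-0.53  0.27  0.03  1.32  0.   -0.54] tcp [ 0.5161 -0.2115  0.225 ] F [ 0.1 -0.7 -0.4] gap 0.0473 grip 0.0
side fork [([0.461, -0.324, 0.001], 0.91)]
side fork_grip [([0.477, -0.325, 0.054], 0.57)]
side fork_tips [([0.4, -0.319, 0.008], 0.64), ([0.464, 0.322, 0.001], 0.18)]
side clip [([0.474, 0.186, 0.005], 0.61), ([0.494, -0.075, 0.056], 0.58)]
fork IoU [0.91]
clip [(-12, 0.49), (-9, 0.57), (-6, 0.67), (-3, 0.75), (0, 0.81), (2, 0.84), (5, 0.79)]
top fork [([0.472, -0.081, 0.047], 0.45)]
top fork_grip [([0.507, -0.073, 0.112], 0.29)]
top fork_tips []
top clip [([0.498, -0.077, 0.055], 0.79), ([0.473, 0.188, -0.0], 0.65), ([0.317, 0.342, 0.001], 0.64)]
fork IoU [0.0]
clip [(-12, 0.45), (-9, 0.53), (-6, 0.61), (-3, 0.69), (0, 0.75), (2, 0.78), (5, 0.76)]
```

Clip is home in both views, and the fork lies flat at the mat centre. Handing in.

```bash
python3 -c "
from workcell import env
print(env.hand_in())"
```

```text
the job is handed in; nothing more can be done
None
```

The job is handed in (no verdict came back): the camera check just before showed the clip snapped home on the post, pushed there by the fork, and the fork lying flat on the middle of the cork mat; I saw no contact with the tins, jars, dish, brush or knife but did not measure their positions again.

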